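Lock a cleaner bottle into its bench holder and take off its safety cap

TASK

Press the yellow keeper of the bottle holder down over the bottle until the catch snaps and holds it shut, so that the bottle cannot come up with the cap. Then push the red safety cap down, keep it down while you turn it anticlockwise, and lift it off; finish with the cap still gripped, level and held still about 5 cm straight above the open mouth so that any drips fall back in; do not put it down or let go. The bottle stays down in its holder, and the other things on the bench stay where they are.

Things in the scene. Friction and masses are not known exactly. Their poses are not given: they have to be found in the camera images.
- holder: Steel bottle holder bolted to the bench, does not move. Dark base 182 x 124 x 6 mm, grey square pocket (walls 40 mm high) for the bottle, back plate (+x side) with the keeper's hinge, front post (-x side) with a spring roller catch, top at z = 113 mm. Origin on the bench under the pocket's centre; x from front post to hinge, z up. Pocket floor at z = 6 mm.
- keeper (a joint): Hinge of the yellow keeper: flat frame 84 mm wide, 5 mm thick; its 66 mm window drops round the cap, its sides onto the bottle's shoulders. 0 = down, held by the catch; positive = front end raised (0.5 to 1.0 rad at the start; a stiff hinge keeps it there). At about 0.08 rad its tongue meets the catch; about 8 N down on the tab snaps it to 0. Over 0.05 = not caught.
- keeper_hinge (a point): Middle of the keeper's hinge axis, at (53, 0, 122) mm in the holder's frame. The axis runs along the holder's y.
- keeper_tab (a point): Middle of the upper face of the keeper's ribbed thumb tab (36 mm wide, 30 mm long), the place to press. Moves with the keeper, 128 mm from the hinge axis; x towards the hinge, z out of the upper face. Shut, it is at (-75, 0, 124) mm in the holder's frame; the cap's side is then 46 mm away and the cap's top 54 mm higher.
- bottle: White square cleaner bottle, blue label, 78 x 78 mm, flat shoulders 112 mm above its foot, 0.3 to 0.65 kg. Stands loose in the holder's pocket (2 mm play), which stops it turning; its axes lie along the holder's. Origin: centre of its underside, z up. The neck, 38 mm across, carries three lugs for the cap.
- bottle_mouth (a point): Centre of the bottle's mouth at the top of the neck, 150 mm above its foot.
- cap: Red ribbed push-and-turn cap, 58 mm across, 42 mm high, 40 g; white arrows on top show the way to open. Origin: centre of its lower rim, z up; as found 136 mm above the bench, 12 mm over the shut keeper, x axis along the bottle's x. Locked by three teeth until pushed down: see cap_liner. Kept down and turned anticlockwise from above, it can be lifted after 0.65 to 1.45 rad (1.0 best; stop at 1.5).
- cap_grip (a point): On the cap's axis, 30 mm above its lower rim and 12 mm below its top; 166 mm above the bench as found. A good height for the middle of the finger pads, from above.
- cap_liner (a joint): How far the cap's sprung liner is pressed in: 0 with the cap off, 0.002 m as found, 0.005 (cap pushed down 3 mm, about 8 N) when the cap just clears its safety teeth, 0.008 (6 mm, about 11 N) when it stands hard on the bottle.
- tape_measure: Yellow and black tape measure, standing, 36 x 81 x 71 mm. Bystander. Origin: centre of its underside.
- pipe_elbow_b: Cream pipe elbow, 64 x 64 x 33 mm. Bystander. Origin: centre of its underside.
- hex_keys: Set of hex keys in a red clip, 60 x 112 x 9 mm. Bystander. Origin: centre of its underside.
- chisel: Grey steel cold chisel lying flat, 173 mm long. Bystander. Origin: centre of its underside.
- screwdriver_1: Green-handled screwdriver, 185 mm long. Bystander. Origin: centre of its underside.
There are look-alikes about, which are no part of the job. Of the things shaped like the cap, the red one is meant. Of the things that look like the holder, the larger one is meant.

How it is judged:
On the way, in this order (a step that is already met when the one before it is completed fails the run):
1. the keeper is pressed down and snapped shut (value of joint keeper below 0.03 rad), for 0.3 s.
2. the cap, still in its notches, is pushed down past its safety teeth (value of joint cap_liner above 0.0045 m and angle between the x axis of cap and the x axis of bottle, either way round below 0.3 rad and value of joint keeper below 0.03 rad), for 0.05 s.
3. the cap is turned free while still down on the neck (angle between the x axis of cap and the x axis of bottle, either way round above 0.55 rad and z of cap in the frame of bottle below 0.145 m), for 0.05 s.
At the end, for the whole second after the job is handed in: keeper below 0.03 rad; cap gripped (over 2 N), touching neither bottle nor holder, its rim 20 to 120 mm above the mouth, within 25 mm of its centre, tilted under 15 degrees, under 20 mm/s; bottle upright, origin within 11 mm of the holder's; no bystander moved 30 mm (value of joint keeper below 0.03 rad and z of cap in the frame of bottle_mouth between 0.02 and 0.12 m and horizontal distance between cap and bottle_mouth below 0.025 m and angle between cap's own z axis and vertical below 0.26 rad and linear speed of cap below 0.02 m/s and contact force between the fingers and cap above 2 N and contact force between cap and bottle below 0.05 N and contact force between cap and holder below 0.05 N and distance between bottle and holder below 0.011 m and angle between bottle's own z axis and vertical below 0.05 rad and distance of each of tape_measure, pipe_elbow_b, hex_keys, chisel, screwdriver_1 from where it was at the start of the episode below 0.03 m); the arm keeps its last pose, push and grip.
It fails at once if the bottle is pulled more than 12 mm up out of the holder (z of bottle in the frame of holder above 0.018 m).
It fails at once if a bystander is moved more than 30 mm (distance of any of tape_measure, pipe_elbow_b, hex_keys, chisel, screwdriver_1 from where it was at the start of the episode above 0.03 m).
It also fails if it takes over 51 s, if anything falls off the work surface, if the arm or the gripper's body presses on something with over 40 N, if the wrist force passes 120 N, or if a joint passes its speed limit or range.

ROBOT

A 7-joint arm with a two-finger parallel gripper is mounted at the origin on a cart in front of the work surface, level with it; the furniture and walls round the work are solid. World frame = base frame: x ahead of the robot, y to its left, z up, the work surface at z = 0. Lengths are in m, angles in rad, forces in N, time in s.
With the tool pointing down it reaches from about 0.4 to 0.875 m from the base axis. Payload 19.3 kg.
Tool frame: the origin (TCP) lies at the very end of the fingers, on their centre line; the grasp point (between the pads) lies 19 mm behind it; z points along the fingers, y is the line along which they close (so a half turn about z gives the same grasp; the last joint's range is limited). The gripper opens to 85 mm and grips with 20 to 120 N. Pads are 22 mm wide; open, the fingers measure 114 mm over their backs; the gripper's body (76 mm by 85 mm) begins 54 mm behind the grasp point. The pads swing forward as they close: fully open they stand 13 mm farther back than shut.
Start: joints at [-1.216, 0.521, -0.036, 1.599, 0.021, 1.021, -0.113], TCP at [0.258, 0.569, 0.231] pointing down, gripper open.
Joint ranges: [-2.91, 2.91], [-0.3, 2.13], [-1.5, 1.42], [0.17, 2.43], [-1.26, 4.41], [0.16, 1.93], [-2.52, 2.52]. Speed limits (rad/s): [1.89, 1.89, 2.39, 2.39, 3.01, 3.01, 3.01].

INTERFACE

Orientations are given as [roll, pitch, yaw] about the fixed x, y, z axes, in that order (R = Rz(yaw) Ry(pitch) Rx(roll)).
In Python, from workcell import bot gives the robot as it stands.
- The arm moves only by the shell command python3 -m crank 'ROWS' [FORCE]. ROWS is a JSON object of lists of equal length, an entry for each row: "travel": the shift along the world's x, y, z in cm, a list of three; "turn": the turn, a rotation vector about the world's x, y, z in degrees, a list of three; "gripper": the closure, from 0 (fully open) to 1 (shut). A call has exactly 5 rows; each row is the pose to reach, as a shift and turn from the pose commanded when the call began; what a row does not reach only later rows make up. A row lasts 1/10 s, in which the tool goes at most 50 mm and 8.59 degrees, less where a joint would pass 70% of its speed; a pose out of reach is approached as far as the arm can. A call with a gripper value outside its range is refused whole. The fingers move at their own pace and stop on an object; FORCE is the grip in N (left out, the last holds). Time passes only in rows, so rows that repeat a pose let the fingers close, or fill a call up. It gives the time, the measured TCP pose, the force, the opening and the grip force at its end, in the units of the state.
- bot.observe(): the state, without advancing time (a new reading comes with each control period).
- bot.grab_frame(name): name is "scene" or "top" or "wrist"; returns a dict with "pixels" (480x640x3 uint8, red, green, blue), "fx", "fy", "cx", "cy" (pixels), "extrinsics" (4x4, takes a point from world to camera coordinates). Camera axes: x right, y down, z forward; pixel columns grow to the right and rows downward; lengths in m; the calibration is good to about 2 mm. A picture is of the moment at which its call begins. There is no depth.
- bot.job_done(): hands the job in; it is judged then, once.
The state is a dict: "clock": time; "qpos": joint angles; "qd": joint speeds; "joint_efforts": joint torques, N m; "position": TCP position; "tool_rot": TCP orientation; "force": force on the tool from outside, world axes, zero at the start; "moment": the same for the moment, N m; "grip_width": finger opening in m; "finger_force": force on a finger pad.
Only numpy, scipy, OpenCV 4.12 (cv2) and the standard library are available. Lean on these libraries where they do the work, as an engineer would, in place of code of your own. Each camera call takes 0.05 s, during which the arm holds its last target. There are 200 camera calls.

## Working session

There is one attempt and no reset: what is moved stays moved. The work goes in short steps, Python scripts to look and compute and a shell command to move; the robot and the scene stay as the last step left them, time stands still between calls to the robot, and variables do not carry over. Pictures are saved under pics/ and viewed, at most 10 in all, crops included, and the job is handed in when it is done.

```bash
mkdir -p pics; ls; python3 - <<'E'
from workcell import bot
import cv2,numpy as np
s=bot.observe();print({k:np.round(v,3) for k,v in s.items()})
for n in("scene","top"):
    f=bot.grab_frame(n);cv2.imwrite(f"pics/{n}0.png",f["pixels"][:,:,::-1]);print(n,f["fx"],f["cx"],f["cy"],np.round(f["extrinsics"],4).tolist())
E
```

```text
pics
{'clock': np.float64(0.0), 'qpos': array([-1.216,  0.522, -0.036,  1.6  ,  0.021,  1.021, -0.113]), 'qd': array([-0.   , -0.001, -0.001, -0.002,  0.001,  0.004,  0.001]), 'joint_efforts': array([ 2.0000e-03, -9.2713e+01,  1.9810e+00, -3.6991e+01,  1.8000e-02,
        9.0000e-03, -0.0000e+00]), 'position': array([0.257, 0.569, 0.231]), 'tool_rot': array([-3.14 ,  0.   ,  2.717]), 'force': array([ 0.596, -0.28 , -0.702]), 'moment': array([-0.007,  0.026, -0.   ]), 'finger_force': np.float64(0.0), 'grip_width': np.float64(0.085)}
scene 449.5866469318385 321.5365940128248 237.4873317065279 [[0.8517, -0.524, 0.004, -0.4585], [-0.4137, -0.6771, -0.6086, 0.2821], [0.3216, 0.5167, -0.7934, 0.9805], [0.0, 0.0, 0.0, 1.0]]
top 490.1922915553809 316.99598066032763 233.54089001271203 [[0.0001, -0.9998, -0.0185, 0.0216], [-0.9961, 0.0015, -0.0885, 0.5532], [0.0885, 0.0184, -0.9959, 1.2014], [0.0, 0.0, 0.0, 1.0]]
```

View pics/scene0.png

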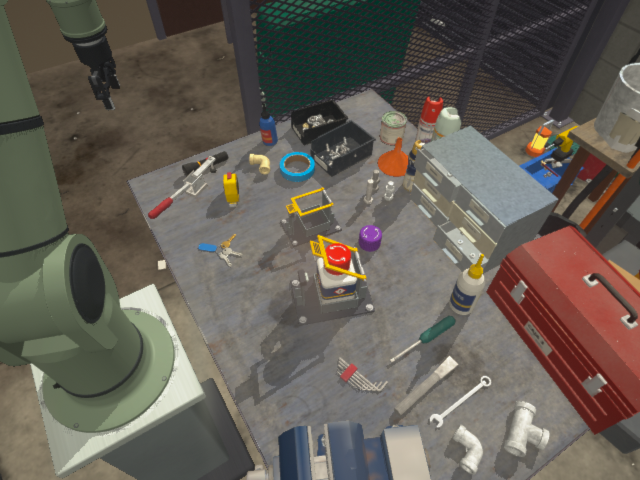

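View pics/top0.png

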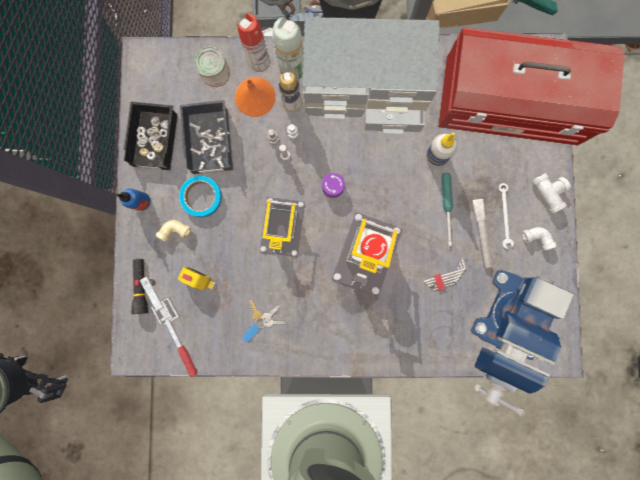

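The scene view shows the larger holder at (335,290), with its red cap at (338,257) and the keeper raised. In the top view the cap is at (376,246) and the tab at (368,267), so the front faces the robot. I'll measure and enlarge.

```bash
cat > h.py <<'E'
import numpy as np,cv2
from workcell import bot
def ray(f,u,v):
    E=f["extrinsics"];R=E[:3,:3];d=R.T@np.array([(u-f["cx"])/f["fx"],(v-f["cy"])/f["fy"],1]);return -R.T@E[:3,3],d
def onz(f,u,v,z):
    c,d=ray(f,u,v);return c+d*(z-c[2])/d[2]
def proj(f,p):
    q=f["extrinsics"][:3,:3]@np.asarray(p)+f["extrinsics"][:3,3];return np.array([f["fx"]*q[0]/q[2]+f["cx"],f["fy"]*q[1]/q[2]+f["cy"]])
def tri(r1,r2):
    A=[];b=[]
    for c,d in(r1,r2):
        d=d/np.linalg.norm(d);P=np.eye(3)-np.outer(d,d);A.append(P);b.append(P@c)
    return np.linalg.lstsq(np.vstack(A),np.hstack(b),rcond=None)[0]
def blobs(f,lo,hi,box):
    h=cv2.cvtColor(f["pixels"],cv2.COLOR_RGB2HSV);m=cv2.inRange(h,lo,hi)
    x0,y0,x1,y1=box;k=np.zeros_like(m);k[y0:y1,x0:x1]=m[y0:y1,x0:x1];return k
E
python3 - <<'E'
from h import *
f=bot.grab_frame("top");g=bot.grab_frame("scene")
box={"t":(330,205,410,300),"s":(280,225,385,330)}
a=cv2.resize(f["pixels"][200:300,325:415],None,fx=5.5,fy=5.5,interpolation=3)[:,:,::-1]
b=cv2.resize(g["pixels"][225:335,285:385],None,fx=5,fy=5,interpolation=3)[:,:,::-1]
cv2.imwrite("pics/t1.png",a);cv2.imwrite("pics/s1.png",b)
for n,F,bx in(("top",f,box["t"]),("scene",g,box["s"])):
    m=blobs(F,(0,150,60),(6,255,255),bx)|blobs(F,(174,150,60),(180,255,255),bx)
    c=max(cv2.findContours(m,0,2)[0],key=cv2.contourArea);(u,v),r=cv2.minEnclosingCircle(c)
    print(n,"red",u,v,r,onz(F,u,v,.178),F["pixels"].shape)
    m=blobs(F,(20,130,80),(34,255,255),bx);c=max(cv2.findContours(m,0,2)[0],key=cv2.contourArea)
    print("yellow",cv2.minAreaRect(c),cv2.approxPolyDP(c,2,True)[:,0].tolist())
E
```

```text
top red 373.6103820800781 246.33766174316406 12.719590187072754 [ 0.51142773 -0.10497234  0.178     ] (480, 640, 3)
yellow ((373.9000244140625, 247.30001831054688), (39.84469223022461, 48.066619873046875), 18.434946060180664) [[363, 219], [351, 253], [362, 258], [359, 266], [375, 272], [377, 264], [388, 267], [396, 231], [393, 232], [385, 262], [359, 254], [355, 251], [365, 224]]
scene red 338.5 256.5 15.116316795349121 [ 0.50940255 -0.11364043  0.178     ] (480, 640, 3)
yellow ((336.75341796875, 260.15753173828125), (65.951416015625, 26.537593841552734), 47.121097564697266) [[310, 240], [312, 253], [323, 258], [325, 267], [362, 279], [366, 278], [365, 275], [327, 263], [322, 241], [338, 242], [317, 235], [317, 242]]
```

View pics/t1.png

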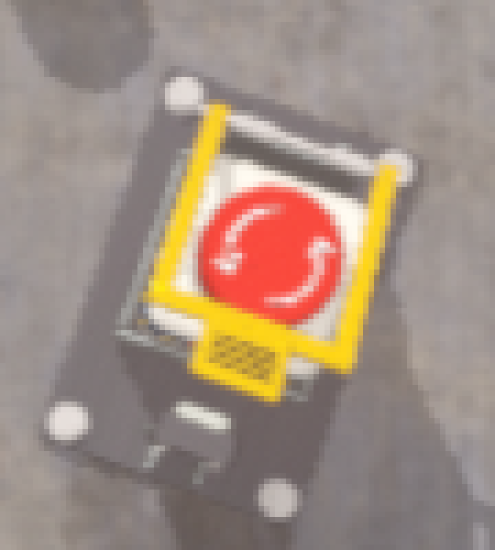

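View pics/s1.png

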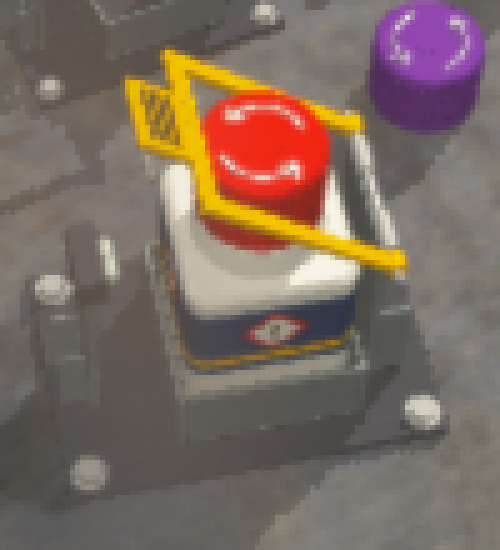

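The enlarged views clearly show the tab, bolts and cap. Top crop: tab (240,360), bolts (183,93), (398,166), (69,422), (279,498). Scene crop: tab (160,115), cap top centre (265,138). Next I'll triangulate these.

```bash
python3 - <<'E'
from h import *
f=bot.grab_frame("top");g=bot.grab_frame("scene")
T=lambda u,v:ray(f,325+u/5.5,200+v/5.5);S=lambda u,v:ray(g,285+u/5,225+v/5)
P={}
for n,a,b in(("captop",(276,254),(265,138)),("tab",(240,360),(160,115)),("boltFL",(69,422),(52,290)),("boltFR",(279,498),(90,473)),("boltBR",(398,166),(423,411)),("hingeR",(390,168),(402,262)),("hingeL",(216,106),(358,122))):
    P[n]=tri(T(*a),S(*b));print(n,P[n].round(4))
z=.01
B=[onz(f,325+u/5.5,200+v/5.5,z) for u,v in((183,93),(398,166),(69,422),(279,498))]
print("bolts",np.round(B,4).tolist(),"mean",np.mean(B,0))
d=(B[0]+B[1]-B[2]-B[3])[:2];w=(B[0]+B[2]-B[1]-B[3])[:2]
print("yaw",np.arctan2(d[1],d[0]),np.arctan2(-w[0],w[1]),np.linalg.norm(d)/2,np.linalg.norm(w)/2)
print("cap z.178 top",onz(f,325+276/5.5,200+254/5.5,.178),"scene",onz(g,285+265/5,225+138/5,.178))
E
```

```text
captop [ 0.5115 -0.1079  0.1836]
tab [ 0.4696 -0.0912  0.2104]
boltFL [ 0.4453 -0.03    0.0114]
boltFR [ 0.4111 -0.1252  0.0116]
boltBR [ 0.5613 -0.1804  0.0136]
hingeR [ 0.5505 -0.1611  0.1265]
hingeL [ 0.5766 -0.0891  0.1263]
bolts [[0.5967, -0.0832, 0.01], [0.5627, -0.1815, 0.01], [0.4456, -0.0302, 0.01], [0.4112, -0.1254, 0.01]] mean [ 0.50406071 -0.10508918  0.01      ]
yaw -0.3462888995917132 -0.33947286067545823 0.16083051491220243 0.10266063948054835
cap z.178 top [ 0.511764   -0.10839086  0.178     ] scene [ 0.51397148 -0.10463673  0.178     ]
```

```bash
python3 -m crank '{"travel":[[2,-4,2],[4,-8,4],[6,-12,6],[8,-16,8],[10,-20,9]],"turn":[[0,0,-8],[0,0,-16],[0,0,-24],[0,0,-32],[0,0,-40]],"gripper":[1,1,1,1,1]}' 20; python3 -m crank '{"travel":[[2,-4,0],[4,-8,0],[6,-13,0],[7,-18,0],[8,-22,0]],"turn":[[0,0,-8],[0,0,-16],[0,0,-24],[0,0,-32],[0,0,-40]],"gripper":[1,1,1,1,1]}'; python3 -c "
from h import *
print(bot.observe())"
```

```text
clock: 0.8
position: [0.3584, 0.368, 0.323]
tool_rot: [3.14, -0.001, 2.013]
force: [0.9, 0.7, 0.5]
grip_width: 0.012
finger_force: 0.0
clock: 1.3
position: [0.4377, 0.1471, 0.3214]
tool_rot: [3.141, -0.0, 1.314]
force: [1.4, 0.8, -0.2]
grip_width: -0.0
finger_force: 0.0
{'clock': 1.3, 'qpos': array([-0.81394361,  0.1651118 ,  0.41813615,  1.90552991, -0.07572752,
        1.08580863, -0.62210035]), 'qd': array([ 0.50330011, -0.09104   ,  0.49704284,  0.13927486, -0.0505498 ,
       -0.02904645, -0.3601001 ]), 'joint_efforts': array([-7.10448995e+00, -5.13448513e+01, -3.28026514e-02, -3.75416565e+01,
        1.86054055e-01,  3.19066141e-01,  1.19107269e+00]), 'position': array([0.43771596, 0.1470937 , 0.32144158]), 'tool_rot': array([ 3.14145122e+00, -3.49672735e-04,  1.31422631e+00]), 'force': array([ 1.40112694,  0.84597912, -0.21861384]), 'moment': array([-0.04359247, -0.04382176,  0.01749434]), 'finger_force': 0.0, 'grip_width': -3.23378269746078e-05}
```

```bash
python3 -m crank '{"travel":[[0.5,-5,0],[1,-10,0],[1.5,-15,0],[2,-19.5,-2],[2.5,-23.7,-4]],"turn":[[0,0,-2],[0,0,-4],[0,0,-5],[0,0,-5],[0,0,-5]],"gripper":[1,1,1,1,1]}'; python3 -m crank '{"travel":[[0,0,-1],[0,0,-2],[0,0,-2],[0,0,-2],[0,0,-2]],"turn":[[0,0,0],[0,0,0],[0,0,0],[0,0,0],[0,0,0]],"gripper":[1,1,1,1,1]}'; python3 - <<'E'
from h import *
print(bot.observe()['qpos'].round(2))
g=bot.grab_frame("scene");cv2.imwrite("pics/s2.png",cv2.resize(g["pixels"][170:330,240:400],None,fx=3.7,fy=3.7,interpolation=3)[:,:,::-1])
E
```

```text
clock: 1.8
position: [0.4627, -0.0897, 0.2814]
tool_rot: [3.14, -0.001, 1.233]
force: [0.2, 1.3, 0.2]
grip_width: 0.0
finger_force: 0.0
clock: 2.3
position: [0.463, -0.0868, 0.2619]
tool_rot: [3.141, -0.001, 1.235]
force: [0.2, 0.6, -0.3]
grip_width: -0.0002
finger_force: 0.0
[-0.41  0.27  0.58  1.98 -0.18  0.94 -0.08]
```

View pics/s2.png

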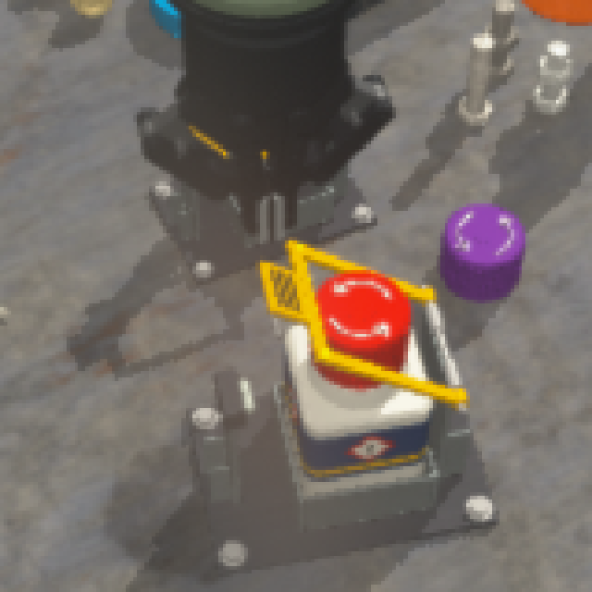

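The picture shows the closed fingertips (272,240) just above the raised tab (283,288). Now I'll press it down along its arc.

```bash
python3 -m crank '{"travel":[[0,0,-2],[0,0,-4],[-0.1,0.05,-5],[-0.4,0.15,-6],[-0.7,0.25,-6.5]],"turn":[[0,0,0],[0,0,0],[0,0,0],[0,0,0],[0,0,0]],"gripper":[1,1,1,1,1]}'; python3 -m crank '{"travel":[[-0.3,0.1,-0.6],[-0.6,0.2,-1.2],[-0.8,0.3,-1.8],[-1,0.35,-2.4],[-1.2,0.42,-3]],"turn":[[0,0,0],[0,0,0],[0,0,0],[0,0,0],[0,0,0]],"gripper":[1,1,1,1,1]}'; 
```

```text
clock: 2.85
position: [0.4554, -0.0849, 0.1959]
tool_rot: [-3.142, 0.0, 1.233]
force: [-0.7, 0.7, 0.4]
grip_width: -0.0003
finger_force: 0.2
clock: 3.35
position: [0.4435, -0.0808, 0.1659]
tool_rot: [3.141, -0.0, 1.233]
force: [0.6, 0.4, 0.8]
grip_width: 0.0003
finger_force: 0.2
```

```bash
python3 - <<'E'
from h import *
g=bot.grab_frame("scene");cv2.imwrite("pics/s3.png",cv2.resize(g["pixels"][170:330,240:400],None,fx=3.7,fy=3.7,interpolation=3)[:,:,::-1])
E
```

```text
(no output)
```

View pics/s3.png

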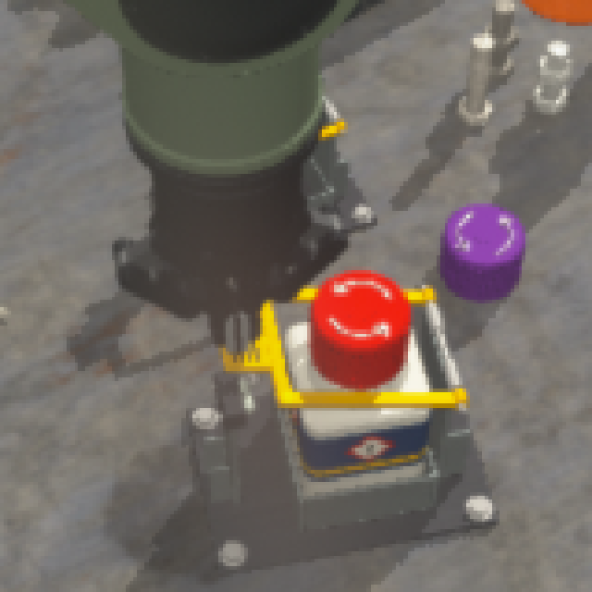

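The keeper follows the fingers down, with the tab under the fingertips at (245,355). I'll keep pressing.

```bash
python3 -m crank '{"travel":[[-0.15,0.05,-0.7],[-0.3,0.1,-1.4],[-0.4,0.15,-2.1],[-0.4,0.15,-2.7],[-0.4,0.15,-3.2]],"turn":[[0,0,0],[0,0,0],[0,0,0],[0,0,0],[0,0,0]],"gripper":[1,1,1,1,1]}'; python3 -m crank '{"travel":[[0,0,-0.3],[0,0,-0.6],[0,0,-0.9],[0,0,-1.1],[0,0,-1.1]],"turn":[[0,0,0],[0,0,0],[0,0,0],[0,0,0],[0,0,0]],"gripper":[1,1,1,1,1]}'; 
```

```text
clock: 3.9
position: [0.4395, -0.0793, 0.1337]
tool_rot: [-3.141, 0.0, 1.233]
force: [-2.5, 0.7, 7.8]
grip_width: -0.0002
finger_force: 4.1
clock: 4.4
position: [0.4397, -0.0794, 0.1235]
tool_rot: [3.142, -0.0, 1.233]
force: [-5.0, 1.8, 18.6]
grip_width: -0.0001
finger_force: 8.8
```

```bash
python3 -m crank '{"travel":[[0,0,-0.2],[0,0,-0.2],[0,0,-0.2],[0,0,0],[0,0,0.4]],"turn":[[0,0,0],[0,0,0],[0,0,0],[0,0,0],[0,0,0]],"gripper":[1,1,1,1,1]}'; python3 -m crank '{"travel":[[0,0,2],[0,0,5],[0,0,9],[0,0,12],[0,0,12]],"turn":[[0,0,0],[0,0,0],[0,0,0],[0,0,0],[0,0,0]],"gripper":[0.8,0.4,0,0,0]}'; python3 - <<'E'
from h import *
f=bot.grab_frame("top");g=bot.grab_frame("scene")
a=cv2.resize(g["pixels"][225:335,285:385],None,fx=4.5,fy=4.5,interpolation=3)
cv2.imwrite("pics/s4.png",a[:,:,::-1])
m=blobs(g,(20,130,80),(34,255,255),(280,225,385,330))
# predicted tab & front corners when shut
o=np.array([.5125,-.107,0]);c,s=np.cos(-.343),np.sin(-.343);R=np.array([[c,-s,0],[s,c,0],[0,0,1]])
for th in(0,.08):
  for r,y in((128,0),(143,-18),(143,18)):
    p=o+R@(np.array([53-r*np.cos(th),y,124+r*np.sin(th)])/1000);print(th,r,y,(proj(g,p)-[285,225])*4.5)
E
```

```text
clock: 4.9
position: [0.4397, -0.0794, 0.1274]
tool_rot: [3.141, -0.0, 1.233]
force: [0.2, 0.2, -0.1]
grip_width: 0.0
finger_force: 0.0
clock: 5.4
position: [0.4412, -0.0796, 0.2504]
tool_rot: [3.137, -0.002, 1.233]
force: [0.3, 0.8, -0.3]
grip_width: 0.072
finger_force: 0.0
0 128 0 [ 84.47401813 219.29633589]
0 143 -18 [ 60.57845411 255.67343418]
0 143 18 [ 47.60582662 194.25849895]
0.08 128 0 [ 84.72925756 207.57583722]
0.08 143 -18 [ 60.64348583 242.73540477]
0.08 143 18 [ 47.55040391 181.03912865]
```

View pics/s4.png

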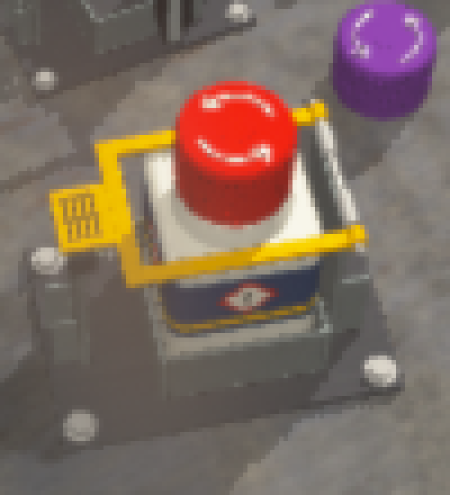

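The keeper lies flat and the tab corners (50,192) and (62,250) match the shut prediction. There was no force 3.5 mm above the shut height. Next I'll move over the cap and go down on it.

```bash
python3 -m crank '{"travel":[[2.5,-1,0],[5,-2,0],[7.3,-2.8,0],[7.3,-2.8,-2],[7.3,-2.8,-4]],"turn":[[0,0,0],[0,0,0],[0,0,0],[0,0,0],[0,0,0]],"gripper":[0,0,0,0,0]}'; python3 - <<'E'
from h import *
print(bot.observe()['qpos'].round(2))
w=bot.grab_frame("wrist");cv2.imwrite("pics/w5.png",w["pixels"][:,:,::-1])
m=blobs(w,(0,150,60),(6,255,255),(0,0,640,480))|blobs(w,(174,150,60),(180,255,255),(0,0,640,480))
c=max(cv2.findContours(m,0,2)[0],key=cv2.contourArea);(u,v),r=cv2.minEnclosingCircle(c);print(u,v,r,onz(w,u,v,.178),bot.observe()["position"])
E
```

```text
clock: 6.0
position: [0.5125, -0.1078, 0.2053]
tool_rot: [-3.14, 0.001, 1.233]
force: [0.1, 0.7, 0.2]
grip_width: 0.0852
finger_force: 0.0
[-0.31  0.45  0.55  1.91 -0.3   0.86  0.05]
318.9527893066406 270.9147644042969 57.794883728027344 [ 0.5137152  -0.09880955  0.178     ] [ 0.51095217 -0.10721033  0.20252483]
```

View pics/w5.png

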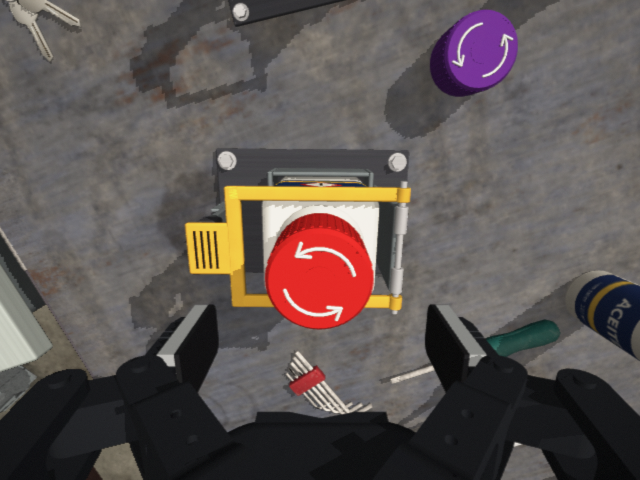

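The wrist view shows the cap's top face centred at (319,277), between the fingers, and the keeper flat. I'll refine the centre.

```bash
python3 - <<'E'
from h import *
w=bot.grab_frame("wrist")
for uv in((319,277),(267,277),(371,277),(319,329)): print(onz(w,*uv,.178))
print(bot.observe()["position"])
E
```

```text
[ 0.51132612 -0.10035391  0.178     ]
[ 0.48642208 -0.09169516  0.178     ]
[ 0.53619214 -0.10899944  0.178     ]
[ 0.50148817 -0.12830858  0.178     ]
[ 0.51099992 -0.1073125   0.20423866]
```

```bash
python3 - <<'E'
from h import *
R=[]
for n,bx,c0,rad in(("wrist",(262,215,376,332),(319,277),44),("scene",(318,240,360,285),(338,255),12),("top",(355,225,392,262),(375,246),10)):
    F=bot.grab_frame(n)
    red=blobs(F,(0,150,60),(6,255,255),bx)|blobs(F,(174,150,60),(180,255,255),bx)
    c=max(cv2.findContours(red,0,2)[0],key=cv2.contourArea);fill=np.zeros_like(red);cv2.drawContours(fill,[c],-1,255,-1)
    h=cv2.cvtColor(F["pixels"],cv2.COLOR_RGB2HSV)
    wt=((h[:,:,1]<140)&(h[:,:,2]>150)&(cv2.erode(fill,np.ones((3,3)))>0));v,u=np.nonzero(wt)
    (cu,cv),_,_=cv2.minAreaRect(np.c_[u,v].astype(np.float32))
    print(n,len(u),u.mean(),v.mean(),cu,cv,onz(F,u.mean(),v.mean(),.178),cv2.boundingRect(c));R.append(ray(F,u.mean(),v.mean()))
print(tri(R[0],R[1]),tri(R[0],R[2]),tri(R[1],R[2]))
E
```

```text
wrist 853 322.09144196951934 280.8241500586166 322.7500305175781 282.2500305175781 [ 0.51192041 -0.10357357  0.178     ] (268, 215, 108, 115)
scene 45 336.6222222222222 253.11111111111111 336.5 253.0 [ 0.51076757 -0.10423304  0.178     ] (324, 243, 27, 32)Traceback (most recent call last):
  File "<stdin>", line 6, in <module>
ValueError: max() iterable argument is empty
```

```bash
python3 -m crank '{"travel":[[0,0.2,-1.5],[0,0.2,-3],[0,0.2,-4.5],[0,0.2,-5.8],[0,0.2,-5.8]],"turn":[[0,0,0],[0,0,0],[0,0,0],[0,0,0],[0,0,0]],"gripper":[0,0,0,0,0]}'; python3 -m crank '{"travel":[[0,0,0],[0,0,0],[0,0,0],[0,0,0],[0,0,0]],"turn":[[0,0,0],[0,0,0],[0,0,0],[0,0,0],[0,0,0]],"gripper":[0.3,0.5,0.6,0.6,0.6]}' 60
```

```text
clock: 6.75
position: [0.5122, -0.1052, 0.1485]
tool_rot: [-3.14, 0.0, 1.233]
force: [-0.4, 0.6, 1.2]
grip_width: 0.086
finger_force: 0.0
clock: 7.25
position: [0.5128, -0.1054, 0.1498]
tool_rot: [3.141, -0.0, 1.233]
force: [-1.8, 0.8, 4.5]
grip_width: 0.0565
finger_force: 62.5
```

```bash
python3 -m crank '{"travel":[[0,0,-0.2],[0,0,-0.4],[0,0,-0.6],[0,0,-0.7],[0,0,-0.7]],"turn":[[0,0,0],[0,0,0],[0,0,0],[0,0,0],[0,0,0]],"gripper":[0.6,0.6,0.6,0.6,0.6]}' 80
```

```text
clock: 7.75
position: [0.5132, -0.1055, 0.1445]
tool_rot: [3.14, -0.002, 1.233]
force: [-12.8, 3.9, 46.7]
grip_width: 0.0557
finger_force: 88.2
```

```bash
python3 -m crank '{"travel":[[0,0,0.1],[0,0,0.2],[0,0,0.2],[0,0,0.2],[0,0,0.2]],"turn":[[0,0,0],[0,0,0],[0,0,0],[0,0,0],[0,0,0]],"gripper":[0.6,0.6,0.6,0.6,0.6]}'
```

```text
clock: 8.25
position: [0.5128, -0.1054, 0.1451]
tool_rot: [3.141, -0.001, 1.233]
force: [-3.2, 1.1, 11.5]
grip_width: 0.0558
finger_force: 84.4
```

```bash
python3 -m crank '{"travel":[[0,0,-0.06],[0,0,-0.06],[0,0,-0.06],[0,0,-0.06],[0,0,-0.06]],"turn":[[0,0,4],[0,0,10],[0,0,16],[0,0,22],[0,0,28]],"gripper":[0.6,0.6,0.6,0.6,0.6]}';python3 -m crank '{"travel":[[0,0,0],[0,0,0],[0,0,0],[0,0,0],[0,0,0]],"turn":[[0,0,7],[0,0,14],[0,0,21],[0,0,29],[0,0,29]],"gripper":[0.6,0.6,0.6,0.6,0.6]}'
```

```text
clock: 8.75
position: [0.5134, -0.1055, 0.1447]
tool_rot: [3.14, 0.0, 1.726]
force: [-2.4, 1.0, 10.9]
grip_width: 0.0556
finger_force: 84.2
clock: 9.25
position: [0.513, -0.1054, 0.1446]
tool_rot: [3.14, 0.001, 2.233]
force: [-2.6, 2.0, 11.7]
grip_width: 0.0561
finger_force: 84.2
```

```bash
python3 - <<'E'
from h import *
w=bot.grab_frame("wrist");cv2.imwrite("pics/w6.png",w["pixels"][:,:,::-1])
E
```

```text
(no output)
```

View pics/w6.png

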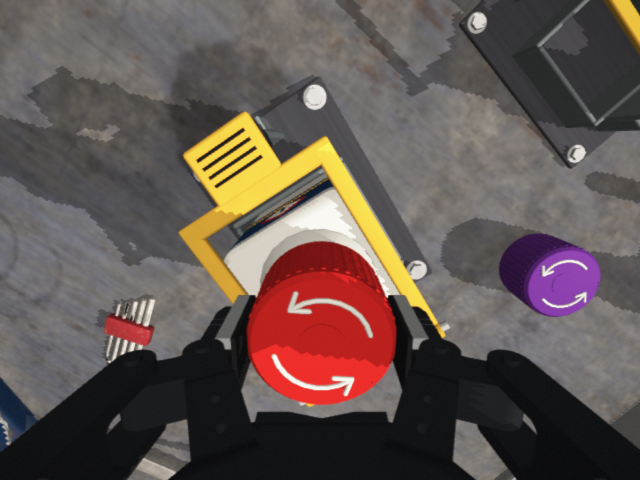

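The arrows on the cap have the same orientation to the gripper as before the turn, so the cap turned a full radian without slipping. I'll lift gently.

```bash
python3 -m crank '{"travel":[[0,0,0.2],[0,0,0.5],[0,0,0.8],[0,0,1.1],[0,0,1.4]],"turn":[[0,0,0],[0,0,0],[0,0,0],[0,0,0],[0,0,0]],"gripper":[0.6,0.6,0.6,0.6,0.6]}'
```

```text
clock: 9.8
position: [0.5126, -0.1054, 0.1579]
tool_rot: [-3.142, 0.0, 2.228]
force: [0.2, -0.6, -1.4]
grip_width: 0.0559
finger_force: 84.5
```

Force is near zero, so the cap is free. I'll raise it to the final height.

```bash
python3 -m crank '{"travel":[[0,0,1.2],[0,0,2.5],[0,0,3.8],[0,0,5],[0,0,6.2]],"turn":[[0,0,0],[0,0,0],[0,0,0],[0,0,0],[0,0,0]],"gripper":[0.6,0.6,0.6,0.6,0.6]}'; python3 -m crank '{"travel":[[0,0,0],[0,0,0],[0,0,0],[0,0,0],[0,0,0]],"turn":[[0,0,0],[0,0,0],[0,0,0],[0,0,0],[0,0,0]],"gripper":[0.6,0.6,0.6,0.6,0.6]}';python3 -m crank '{"travel":[[0,0,0],[0,0,0],[0,0,0],[0,0,0],[0,0,0]],"turn":[[0,0,0],[0,0,0],[0,0,0],[0,0,0],[0,0,0]],"gripper":[0.6,0.6,0.6,0.6,0.6]}'; python3 - <<'E'
from h import *
g=bot.grab_frame("scene");cv2.imwrite("pics/s7.png",cv2.resize(g["pixels"][170:330,240:400],None,fx=3.7,fy=3.7,interpolation=3)[:,:,::-1])
E
```

```text
clock: 10.3
position: [0.5127, -0.1053, 0.221]
tool_rot: [3.141, 0.0, 2.228]
force: [0.0, 0.5, -1.6]
grip_width: 0.0561
finger_force: 84.6
clock: 10.8
position: [0.5125, -0.1054, 0.2193]
tool_rot: [-3.141, -0.0, 2.228]
force: [-0.7, -1.0, 1.0]
grip_width: 0.0559
finger_force: 84.6
clock: 11.3
position: [0.5126, -0.1054, 0.2197]
tool_rot: [-3.142, -0.0, 2.228]
force: [-0.4, 0.4, -0.1]
grip_width: 0.0555
finger_force: 84.6
```

View pics/s7.png

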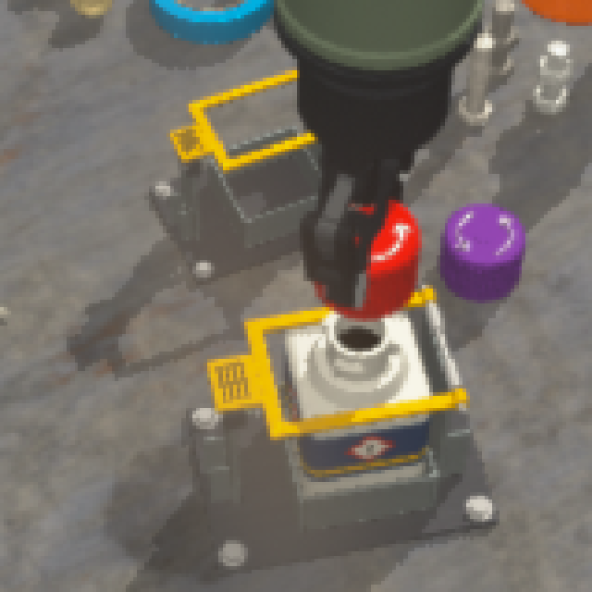

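The cap is gripped level above the open neck (355,335), the keeper is shut and the bottle is down. I'm handing in.

```bash
python3 -c "
from workcell import bot
print(bot.job_done())"
```

```text
the job is handed in; nothing more can be done
None
```

The job is handed in (no verdict came back): the keeper is snapped shut, and the cap was pushed, turned about 1 rad and lifted, and is held level and still about 5 cm above the open mouth with the bottle down in its holder.

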